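# Make up two emergency-kit trays from the stock

## Task

Make up the two emergency kits from the loose stock on the wooden table: the blue tray gets the amber tablet bottle, the red-and-white carton and the cream tube; the yellow tray, which already holds its red blister strip, gets the white tablet bottle and the green-and-white carton. Stand each bottle in its tray's round well, lay each carton flat in the large rectangular pocket and the tube in the small one, all resting on the bottom of their wells and released. The teal-and-white carton belongs to neither kit: leave it, and the blister strip, where they are.

Things in the scene. Friction and masses are not known exactly. Their poses are not given: they have to be found in the camera images.
- blue_tray: fixed kit tray, 214 (x) x 146 mm (y), blue rim, dark foam whose wells have blue floors. Origin: centre of underside, z up. Rim 17 mm high, foam 16; lugs 11 mm past the x ends. Wells 11 mm deep, floors 5 mm above the table: large pocket 116 (x) x 62 (y), centre x -36, y -29; round well 60 across, centre x 62, y -29; small pocket 92 (x) x 46 (y), centre x -36, y 37. Label at x 58, y 38.
- yellow_tray: fixed kit tray with a yellow rim, dark foam whose wells have yellow floors; otherwise the same as the blue tray in size, wells, origin and axes. Its small pocket already holds the blister strip.
- amber_bottle: amber tablet bottle with a blue dot on its white cap and a green-banded label, standing; 43 mm diameter, 77 mm tall. Origin: centre of its underside; z up. Goes in the round well of the blue tray.
- white_bottle: white tablet bottle with a yellow dot on its white cap and a red-banded label, standing; 43 mm diameter, 77 mm tall. Origin: centre of its underside; z up. Goes in the round well of the yellow tray.
- red_carton: white carton with red trim, lying flat; 45 (its x) x 100 (its y) x 30 mm tall. Origin: centre of its underside; z up. Goes in the large pocket of the blue tray, its long side along the pocket, either way round.
- green_carton: white carton with a green pattern, lying flat; 45 (its x) x 95 (its y) x 30 mm tall. Origin: centre of its underside; z up. Goes in the large pocket of the yellow tray, its long side along the pocket, either way round.
- cream_tube: small white cream tube with a red band and a blue cap, lying; 24 (its x) x 76 (its y) x 24 mm tall; it does not roll. Origin: below its middle, on its underside; z up. Goes in the small pocket of the blue tray, lying along the pocket, either way round.
- teal_carton: flat white carton with a teal pattern, lying in the stock; 50 (its x) x 110 (its y) x 20 mm tall. Origin: centre of its underside. Belongs to neither kit; to be left where it is.
- blister_strip: silver blister strip with red tablets, 39 (its x) x 78 (its y) x 5 mm thick, lying in the small pocket of the yellow tray. Origin: centre of its underside. To be left there.

How it is judged:
By the outcome, as a careful person would: the job done as asked, in the order asked, and still so for the second after the job is handed in, with the robot touching nothing.
It also fails if it takes over 125 s, if anything falls off the work surface, if the arm or the gripper's body presses on something with over 40 N, if the wrist force passes 120 N, or if a joint passes its speed limit or range.

## Robot

A 6-joint arm with a two-finger parallel gripper is mounted at the origin on a cart in front of the work surface, level with it; the furniture and walls round the work are solid. World frame = base frame: x ahead of the robot, y to its left, z up, the work surface at z = 0. Lengths are in mm, angles in rad, forces in N, time in s.
With the tool pointing down it reaches from about 350 to 875 mm from the base axis. Payload 4.2 kg.
Tool frame: the origin (TCP) lies midway between the tips of the shut fingers; the grasp point (between the pads) lies 19 mm behind it; z points along the fingers, y is the line along which they close (so a half turn about z gives the same grasp; the last joint's range is limited). The gripper opens to 85 mm and grips with 20 to 120 N. Pads are 22 mm wide; open, the fingers measure 114 mm over their backs; the gripper's body (76 mm by 85 mm) begins 54 mm behind the grasp point. The pads swing forward as they close: fully open they stand 13 mm farther back than shut.
Start: joints at [1.376, 0.385, 0.008, 0, -1.194, -0.259], TCP at [273.956, 561.736, 231.312] pointing down, gripper open.
Joint ranges: [-3.14, 3.14], [-1.21, 2.06], [-1.07, 1.41], [-3.16, 2.05], [-2.99, -0.16], [-3.1, 3.1]. Speed limits (rad/s): [2.79, 2.79, 3.14, 3.14, 3.14, 3.14].

## Interface

Orientations are given as a unit quaternion [x, y, z, w].
In Python, from bench import * gives the robot as it stands.
- The arm moves only by the tool drive_tool, never from a script. Its argument "plan" is a list that holds one entry, the list of rows, each a list of 5 numbers: the closure, from -1 (fully open) to 1 (shut), then the shift along the world's x, y, z in mm, then the turn about the world's z in degrees. A call has 1 to 20 rows; each row shifts and turns the commanded pose from where the row before left it; what a row does not reach is not made up. A row lasts 1/12 s, in which the tool goes at most 41.7 mm and 7.16 degrees, less where a joint would pass 70% of its speed; a pose out of reach is approached as far as the arm can. A call is refused whole if a number of a shift passes 41.7 or a number of a turn 7.16, either way. A call with a gripper value outside its range is refused whole. The fingers move at their own pace and stop on an object; the grip force is fixed at half the most. Time passes only in rows, so rows that do not move let the fingers close. It gives the time, the measured TCP pose, the force, the opening and the grip force at its end, in the units of the state.
- read_state(): the state, without advancing time (a new reading comes with each control period).
- get_image(name): name is "scene" or "top" or "wrist"; returns (picture, depth): 480x640x3 uint8, red, green, blue; 480x640 float32, mm along the optical axis (not along the pixel's ray), 0 where there is no reading.
- camera_model(name): a dict with "fx", "fy", "cx", "cy" (pixels), "R" (3x3) and "t" (3): a world point X has camera coordinates R X + t; the wrist camera has in their place "mount" (4x4, takes a point from camera to tool coordinates, whose origin is the TCP and whose axes are the flange's). Camera axes: x right, y down, z forward; pixel columns grow to the right and rows downward; lengths in mm; the calibration is good to about 2 mm. A picture is of the moment at which its call begins: read the wrist's pose just before it. camera_model takes no time and is no camera call.
- job_done(): hands the job in; it is judged then, once.
The state is a dict: "clock": time; "joints": joint angles; "joint_vel": joint speeds; "joint_efforts": joint torques, N m; "position": TCP position; "ee_rot": TCP orientation; "contact_force": force on the tool from outside, world axes, zero at the start; "wrist_torque": the same for the moment, N m; "gripper_width": finger opening in mm; "grasp_force": force on a finger pad.
Only numpy, scipy, OpenCV 4.12 (cv2) and the standard library are available. Lean on these libraries where they do the work, as an engineer would, in place of code of your own. Each camera call takes 0.05 s, during which the arm holds its last target. There are 200 camera calls.

## Working session

There is one attempt and no reset: what is moved stays moved. The work goes in short steps, Python scripts to look and compute and a tool call to move; the robot and the scene stay as the last step left them, time stands still between calls to the robot, and variables do not carry over. Pictures are saved under pics/ and viewed, at most 14 in all, crops included, and the job is handed in when it is done.

Besides the shell and the picture viewer there is one more tool, called after "Emit:" by a JSON object that holds its "fn" and its "kwargs", one argument or row to a line. drive_tool: Moves the arm, as the interface text tells. Its arguments: {"type":"object","properties":{"plan":{"type":"array"}},"required":["plan"]}

```bash
mkdir -p pics; ls; python3 - <<'E'
from bench import *
import cv2,numpy as np
for n in("top","scene"):
    p,d=get_image(n); cv2.imwrite(f"pics/{n}0.png",p[:,:,::-1]); np.savez(f"{n}0.npz",p=p,d=d)
    m=camera_model(n); print(n,m)
print(camera_model("wrist"))
s=read_state(); print(s['clock'],s['position'],s['ee_rot'],s['gripper_width'])
E
```

```text
pics
top {'fx': 459.3525054844484, 'fy': 459.3525054844484, 'cx': 328.11135241269426, 'cy': 235.229139318822, 'R': array([[ 0.01534405, -0.99983754,  0.00945793],
       [-0.99768492, -0.0159364 , -0.06611231],
       [ 0.0662523 , -0.00842161, -0.99776736]]), 't': array([   7.756409  ,  502.05553467, 1014.45050074])}
scene {'fx': 576.7039310012303, 'fy': 576.7039310012303, 'cx': 321.0738378681568, 'cy': 239.41537779669255, 'R': array([[ 0.58325429, -0.81224613,  0.00840559],
       [-0.57042302, -0.41693027, -0.70766287],
       [ 0.57830097,  0.40795266, -0.70650026]]), 't': array([-288.13919786,  346.87775871,  799.25052442])}
{'fx': 415.5570039858875, 'fy': 415.5570039858875, 'cx': 320.2623244111203, 'cy': 237.73396779408202, 'mount': array([[-1.00920612e-04, -9.59926701e-01, -2.80251169e-01,
         7.01404966e+01],
       [ 9.99999751e-01,  9.88023721e-05, -6.98529187e-04,
        -5.48882805e-01],
       [ 6.98226298e-04, -2.80251170e-01,  9.59926452e-01,
        -1.42555192e+02],
       [ 0.00000000e+00,  0.00000000e+00,  0.00000000e+00,
         1.00000000e+00]])}
0.1 [273.75045188 561.27715276 230.33467491] [ 9.74354703e-01 -2.25015433e-01 -1.60794268e-04  9.70261177e-04] 85.36411364166948
```

View pics/top0.png

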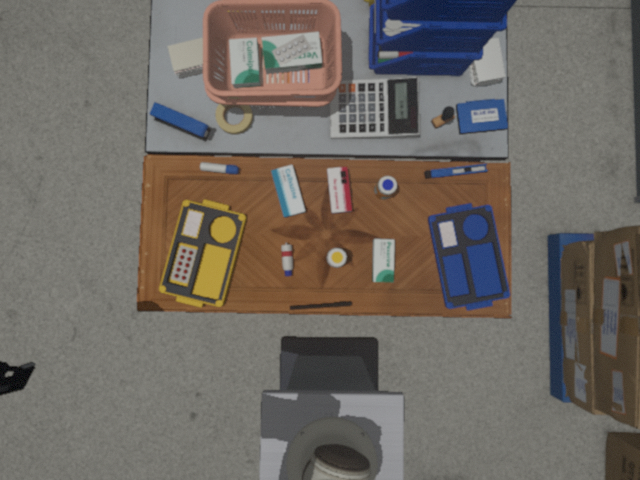

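View pics/scene0.png

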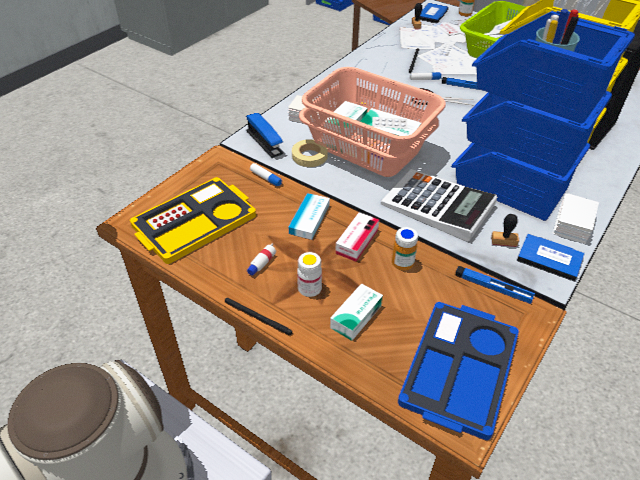

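Top view: red carton at (340,190), amber bottle (blue dot) (387,186), white bottle (yellow dot) (336,257), green carton (384,260), tube (287,260) and teal carton (288,190). The yellow tray is on the left around (203,252) and the blue tray on the right around (468,256). The scene view agrees. Next I'll make a fused height map from both depth views.

```bash
cat > h.py <<'E'
import numpy as np,cv2
from bench import *
def deproj(d,m):
    v,u=np.mgrid[:480,:640].astype(float)
    c=np.stack([(u-m['cx'])/m['fx']*d,(v-m['cy'])/m['fy']*d,d],-1)
    return c
def world(n,d,R=None,t=None):
    m=camera_model(n)
    return (deproj(d,m)-m['t'])@m['R']
E
python3 - <<'E'
from h import *
out={}
for n in("top","scene"):
    f=np.load(n+"0.npz"); W=world(n,f['d']); ok=f['d']>0
    x,y,z=W[...,0],W[...,1],W[...,2]
    roi=ok&(x>340)&(x<640)&(abs(y)<400)
    tb=roi&(abs(z)<6); print(n,'table z',np.median(z[tb]),z[tb].std())
    A=np.c_[x[tb],y[tb],np.ones(tb.sum())]; k=np.linalg.lstsq(A,z[tb],rcond=None)[0]; print(k)
    m=(roi&(z>11)&(z<120)).astype(np.uint8)
    nn,l,st,_=cv2.connectedComponentsWithStats(m)
    for i in range(1,nn):
        if st[i,4]<40: continue
        P=W[l==i]; zt=np.percentile(P[:,2],90); T=P[P[:,2]>zt-6]
        r=cv2.minAreaRect(T[:,:2].astype(np.float32))
        print(st[i,4],'z',zt.round(1),'c',np.round(r[0],1),'size',np.round(r[1],1),'ang',round(r[2],1),'med',np.median(f['p'][l==i],0))
E
```

```text
top table z -0.10724521434248145 2.330240650870504
[-3.48466242e-03 -1.01406868e-04  1.81447318e+00]
944 z 21.8 c [596.7 106.4] size [101.2  50. ] ang 16.5 med [154. 166. 170.]
792 z 31.9 c [597.3  -8.8] size [87.1 45. ] ang 6.8 med [172. 155. 155.]
387 z 78.7 c [ 607.8 -109.2] size [38.1 38. ] ang 43.6 med [109. 100. 145.]
3701 z 18.4 c [458.2 295.7] size [146.7 236. ] ang 76.5 med [87. 78. 62.]
3688 z 18.3 c [ 459.7 -302. ] size [236.  147.5] ang 11.5 med [56. 59. 72.]
907 z 32.0 c [ 447.2 -108.5] size [45.2 94.7] ang 89.7 med [164. 169. 164.]
299 z 23.7 c [446.2 106. ] size [73.2 21.1] ang 6.9 med [144. 126. 125.]
313 z 78.7 c [451.2  -3.4] size [37.3 37.3] ang 45.8 med [175. 158. 131.]
scene table z 0.8448717468336921 1.9305695937051632
[-7.21794038e-04 -5.02678622e-04  1.37328425e+00]
3414 z 19.0 c [459.3 295.3] size [151.8 236.4] ang 76.5 med [70. 73. 72.]
888 z 22.6 c [597.  105.3] size [102.9  50.9] ang 16.9 med [217.  244.5 251. ]
965 z 32.3 c [597.6  -9.8] size [89.  47.2] ang 7.1 med [240. 162. 179.]
829 z 78.3 c [ 609.1 -109.7] size [40.1 39.4] ang 57.8 med [140. 131. 142.]
388 z 24.4 c [448.  104.1] size [75.9 22.6] ang 5.4 med [208.  161.  185.5]
888 z 78.2 c [452.1  -4.2] size [39.6 38.7] ang 20.4 med [150. 149. 143.]
1458 z 32.2 c [ 449.5 -108.7] size [46.3 99.2] ang 89.3 med [224.5 241.5 238. ]
6202 z 18.8 c [ 461.9 -302.3] size [239.2 146.1] ang 11.4 med [65. 71. 81.]
```

```bash
python3 - <<'E'
from h import *
for n in("top","scene"):
    f=np.load(n+"0.npz"); W=world(n,f['d']); x,y,z=np.moveaxis(W,-1,0)
    m=((f['d']>0)&(x>530)&(x<662)&(abs(y+8)<60)&(z>22)&(z<120)).astype(np.uint8)
    nn,l,st,_=cv2.connectedComponentsWithStats(m)
    for i in range(1,nn):
        if st[i,4]>40: print(n,st[i,4],cv2.minAreaRect(W[l==i][:,:2].astype(np.float32)))
for n,c,a in(("blue",(460.8,-302.2),11.5),("yellow",(458.7,295.5),-13.5)):
    a=np.deg2rad(a);R=np.array([[np.cos(a),-np.sin(a)],[np.sin(a),np.cos(a)]])
    for w in((-36,-29),(62,-29),(-36,37)): print(n,w,(R@w+c).round(1))
E
```

```text
top 899 ((603.9879150390625, -7.995933532714844), (100.64836120605469, 45.02073669433594), 6.783135414123535)
scene 945 ((605.6898193359375, -8.755205154418945), (105.169189453125, 47.21798324584961), 7.07586145401001)
blue (-36, -29) [ 431.3 -337.8]
blue (62, -29) [ 527.3 -318.3]
blue (-36, 37) [ 418.1 -273.1]
yellow (-36, -29) [416.9 275.7]
yellow (62, -29) [512.2 252.8]
yellow (-36, 37) [432.3 339.9]
```

Emit:
{"fn": "drive_tool", "kwargs": {
  "plan": [
    [[-1, 20, -40, 0, 5], [-1, 20, -36, 0, 5], [-1, 20, -36, 0, 5], [-1, 20, -36, 0, 5], [-1, 20, -36, 0, 5], [-1, 20, -36, 0, 5], [-1, 20, -36, 0, 0], [-1, 20, -36, 0, 0], [-1, 20, -36, 0, 0], [-1, 20, -36, 0, 0], [-1, 18, -36, 0, 0], [-1, 18, -36, 0, 0], [-1, 18, -36, 0, 0], [-1, 18, -36, 0, 0], [-1, 16, -36, 0, 0], [-1, 16, -36, 0, 0], [-1, 16, -36, 0, 0], [-1, 15, -36, 0, 0], [-1, 0, -19, 0, 0], [-1, 0, 0, 0, 0]]
  ]
}}

```text
clock: 1.77
position: [607.4, -110.3, 229.9]
ee_rot: [0.999, 0.032, -0.001, 0.0]
contact_force: [0.3, 0.6, -0.2]
gripper_width: 85.8
grasp_force: 0.0
```

```bash
cat >> h.py <<'E'
from scipy.spatial.transform import Rotation as Ro
def wristW():
    s=read_state(); p,d=get_image("wrist"); m=camera_model("wrist"); M=m['mount']
    T=deproj(d,m)@M[:3,:3].T+M[:3,3]
    W=T@Ro.from_quat(s['ee_rot']).as_matrix().T+s['position']
    return p,d,W,s
def segs(p,d,W,lo,hi,minpx=300):
    m=((d>0)&(W[...,2]>lo)&(W[...,2]<hi)).astype(np.uint8)
    nn,l,st,_=cv2.connectedComponentsWithStats(m)
    for i in range(1,nn):
        if st[i,4]<minpx: continue
        P=W[l==i]; r=cv2.minAreaRect(P[:,:2].astype(np.float32))
        print(st[i],'z',np.percentile(P[:,2],[50,90]).round(1),'c',np.round(r[0],1),np.round(r[1],1),round(r[2],1),np.median(p[l==i],0))
E
python3 - <<'E'
from h import *
p,d,W,s=wristW(); cv2.imwrite("pics/w1.png",p[:,:,::-1])
print(s['position']); segs(p,d,W,26,100)
E
```

```text
[ 607.42745753 -110.31686518  229.87921894]
[ 364    0   75   50 2991] z [29.3 32.6] c [ 747.3 -160.6] [33.4 54.7] 3.3 [48. 43. 44.]
[ 163  137   70  120 6426] z [29.9 30.9] c [604.3  -7.2] [100.   45.8] 6.8 [229. 145. 151.]
[ 293  177   54   64 2813] z [76.6 78. ] c [ 609.6 -108.4] [41.4 41.4] 46.8 [114. 109. 112.]
[ 282  321   54   92 4204] z [29.8 30.7] c [ 447.3 -107.4] [45.  96.9] 89.3 [139. 142. 141.]
[ 175  336   46   74 1487] z [67.  77.5] c [451.9 -12.5] [23.6 42. ] 79.9 [126. 125. 121.]
```

View pics/w1.png

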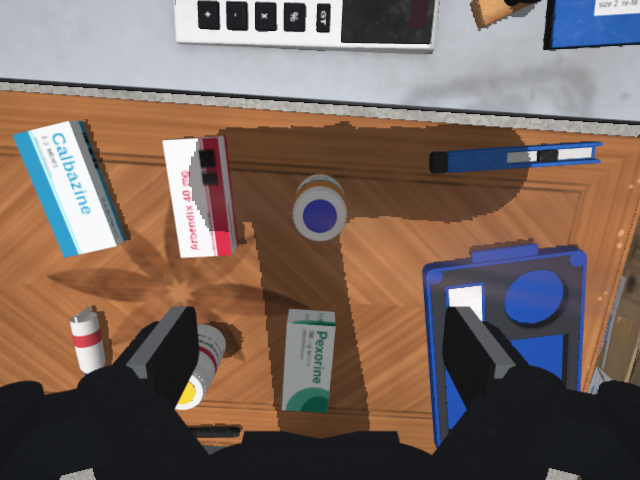

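The wrist view shows the amber bottle (blue dot) at (320,215), red carton at (200,197) and green carton at (309,360). The positions agree with the fixed cameras to about 1 mm. Now I'll grasp the amber bottle.

Emit:
{"fn": "drive_tool", "kwargs": {
  "plan": [
    [[-1, 1.5, 1.3, -40, 0], [-1, 0, 0, -40, 0], [-1, 0, 0, -40, 0], [-1, 0, 0, -40, 0], [-1, 0, 0, -30, 0], [-1, 0, 0, -15, 0], [-1, 0, 0, -5, 0], [0, 0, 0, 0, 0], [0.3, 0, 0, 0, 0], [1, 0, 0, 0, 0], [1, 0, 0, 0, 0], [1, 0, 0, 0, 0], [1, 0, 0, 0, 0], [1, 0, 0, 0, 0], [1, 0, 0, 0, 0]]
  ]
}}

```text
clock: 3.07
position: [610.8, -105.0, 23.6]
ee_rot: [0.999, 0.035, 0.002, 0.0]
contact_force: [-1.3, 1.3, 6.6]
gripper_width: 41.8
grasp_force: 60.7
```

Emit:
{"fn": "drive_tool", "kwargs": {
  "plan": [
    [[1, 0, 0, 10, 0], [1, 0, 0, 25, 0], [1, 0, 0, 30, 0], [1, 0, 0, 20, 0], [1, -15, -30, 0, 0], [1, -15, -35, 0, 0], [1, -15, -35, 0, 0], [1, -15, -35, 0, 0], [1, -11, -35, 0, 0], [1, -9, -25, 0, 0], [1, -3, -15, 0, 0], [1, 0, 0, 0, 0], [1, 0, 0, 0, 0]]
  ]
}}

```text
clock: 4.15
position: [525.4, -315.9, 106.6]
ee_rot: [0.999, 0.034, 0.0, -0.0]
contact_force: [0.2, -0.9, -0.3]
gripper_width: 41.9
grasp_force: 60.9
```

```bash
python3 - <<'E'
from h import *
p,d,W,s=wristW(); cv2.imwrite("pics/w2.png",p[:,:,::-1])
print(s['position']);
x,y,z=np.moveaxis(W,-1,0)
near=(abs(x-s['position'][0])<40)&(abs(y-s['position'][1])<40)
segs(p,np.where(near,d,0),W,110,175,100)
# blue wells from wrist
hsv=cv2.cvtColor(p,cv2.COLOR_RGB2HSV); m=(hsv[...,0]>100)&(hsv[...,0]<130)&(hsv[...,1]>120)&(hsv[...,2]>60)&(abs(z-5)<5)&(d>0)
segs(p,np.where(m,d,0),W,-1,10,200)
E
```

```text
[ 525.38089717 -315.92438848  106.5562222 ]
[  160   267   338   175 33947] z [157.7 162.1] c [ 529.8 -315.7] [30.5 81.6] 4.4 [ 62.  91. 133.]
[150   2 247  21 911] z [5.9 9.3] c [ 646.4 -281. ] [  1.4 130. ] 7.1 [ 31.  70. 121.]
[ 276  191   98   75 5151] z [5.2 6. ] c [ 531.5 -317.4] [59.5 45.1] 89.4 [ 44.  69. 130.]
```

View pics/w2.png

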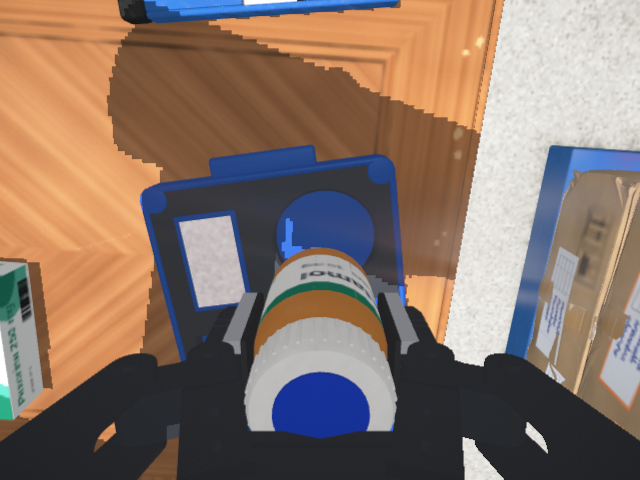

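Emit:
{"fn": "drive_tool", "kwargs": {
  "plan": [
    [[1, 2, -2, -20, 0], [1, 0, 0, -25, 0], [1, 0, 0, -15, 0], [1, 0, 0, -8, 0], [1, 0, 0, -4, 0], [1, 0, 0, -4, 0], [1, 0, 0, 0, 0], [1, 0, 0, 0, 0]]
  ]
}}

```text
clock: 4.87
position: [528.8, -317.2, 31.2]
ee_rot: [0.999, 0.035, 0.001, 0.0]
contact_force: [0.5, -0.9, -0.4]
gripper_width: 42.0
grasp_force: 60.9
```

Emit:
{"fn": "drive_tool", "kwargs": {
  "plan": [
    [[1, 0, 0, -1.5, 0], [1, 0, 0, -1, 0], [0.2, 0, 0, 0, 0], [-0.3, 0, 0, 0, 0], [-1, 0, 0, 0, 0], [-1, 0, 0, 0, 0], [-1, 0, 0, 10, 0], [-1, 0, 0, 30, 0], [-1, 0, 0, 40, 0], [-1, 0, 10, 20, 0], [-1, 7, 34, 0, 3], [-1, 9, 38, 0, 0], [-1, 10, 38, 0, 0], [-1, 10, 38, 0, 0], [-1, 10, 38, 0, 0], [-1, 10, 38, 0, 0], [-1, 10, 38, 0, 0], [-1, 10, 28, 0, 0], [-1, 9, 9, 0, 0], [-1, 0, 0, 0, 0]]
  ]
}}

```text
clock: 6.53
position: [614.9, -5.8, 128.5]
ee_rot: [0.998, 0.063, 0.001, 0.0]
contact_force: [1.3, -0.7, -0.0]
gripper_width: 85.6
grasp_force: 0.0
```

```bash
python3 - <<'E'
from h import *
p,d,W,s=wristW(); print(s['position'],s['contact_force'])
segs(p,d,W,24,60)
p,d=get_image("top"); W=world("top",d); segs(p,np.where((W[...,0]>380)&(W[...,0]<650)&(W[...,1]<-200)&(W[...,1]>-420),d,0),W,26,120,40)
E
```

```text
[614.89842032  -5.78595363 128.50235093] [ 1.32278499 -0.65931008 -0.04083975]
[ 566    0   74   71 4139] z [26.6 28.7] c [ 746.3 -144.1] [34. 43.] 5.8 [44. 43. 44.]
[  285   172    77   157 11451] z [29.9 30.7] c [604.4  -7.1] [100.2  45.1] 6.9 [159. 152. 152.]
[ 405  412   55   43 1385] z [29.6 30.4] c [ 480.9 -101.4] [33.3 30.4] 88.6 [249. 251. 250.]
[468 216  28  21 451] z [79.6 83.3] c [ 526.2 -315.3] [40.8 41.6] 38.4 [106.  98. 142.]
```

Emit:
{"fn": "drive_tool", "kwargs": {
  "plan": [
    [[-0.5, -10.5, -1.5, -30, 0], [-0.5, 0, 0, -35, 0], [-0.5, 0, 0, -30, 0], [-0.5, 0, 0, -15, 0], [-0.5, 0, 0, -7, 0], [-0.5, 0, 0, 0, 0], [-0.5, 0, 0, 0, 0]]
  ]
}}

```text
clock: 7.22
position: [603.1, -10.7, 11.6]
ee_rot: [0.998, 0.061, 0.0, 0.0]
contact_force: [0.0, -0.4, 0.4]
gripper_width: 63.9
grasp_force: 0.0
```

Emit:
{"fn": "drive_tool", "kwargs": {
  "plan": [
    [[-0.5, 1, 3, 0, 0], [-0.2, 0, 0, 0, 0], [0, 0, 0, 0, 0], [1, 0, 0, 0, 0], [1, 0, 0, 0, 0], [1, 0, 0, 0, 0], [1, 0, 0, 5, 0], [1, 0, 0, 20, 0], [1, 0, 0, 30, 0], [1, 0, 0, 20, 0], [1, 0, 0, 0, 0]]
  ]
}}

```text
clock: 8.13
position: [606.7, -6.2, 91.1]
ee_rot: [0.998, 0.062, 0.005, -0.0]
contact_force: [0.7, -0.4, 0.7]
gripper_width: 43.8
grasp_force: 61.1
```

Emit:
{"fn": "drive_tool", "kwargs": {
  "plan": [
    [[1, -20, -10, 10, 2], [1, -32, -22, 5, 2.4], [1, -32, -24, 0, 0], [1, -32, -24, 0, 0], [1, -32, -24, 0, 0], [1, -20, -34, 0, 0], [1, -7, -38, 0, 0], [1, 0, -38, 0, 0], [1, 0, -38, 0, 0], [1, 0, -38, 0, 0], [1, 0, -28, 0, 0], [1, 0, -12, 0, 0], [1, 0, 0, 0, 0], [1, 0, 0, 0, 0]]
  ]
}}

```text
clock: 9.3
position: [427.9, -336.5, 100.2]
ee_rot: [0.995, 0.099, -0.001, -0.001]
contact_force: [-0.1, -0.5, -0.4]
gripper_width: 43.5
grasp_force: 61.1
```

```bash
python3 - <<'E'
from h import *
p,d,W,s=wristW(); print(s['position'],s['ee_rot']); cv2.imwrite("pics/w3.png",p[:,:,::-1])
segs(p,np.where(W[...,1]<-260,d,0),W,75,130)
E
```

```text
[ 427.90590318 -336.47653892  100.21519563] [ 9.95130380e-01  9.85644724e-02 -5.08655292e-04 -5.58930447e-04]
[ 267    0  112   92 8425] z [82.1 83.3] c [ 520.9 -317.5] [30.2 40.2] 11.7 [162. 162. 192.]
[  205   177   232   261 37227] z [117.4 118.3] c [ 431.3 -334.7] [92.4 71.1] 11.4 [196. 179. 183.]
```

View pics/w3.png

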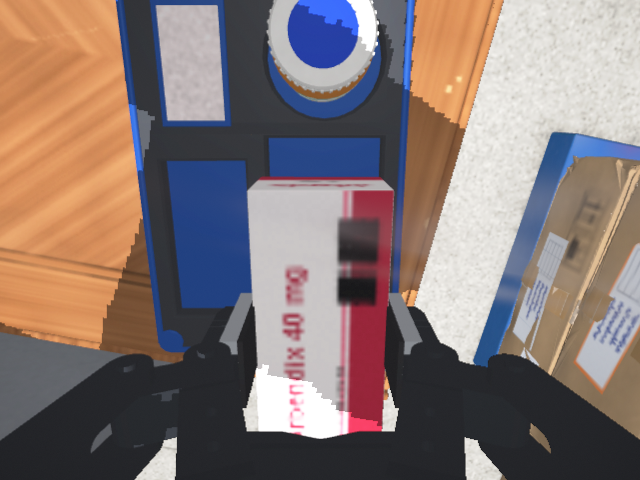

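Emit:
{"fn": "drive_tool", "kwargs": {
  "plan": [
    [[1, 3, -1.5, -15, 0], [1, 0, 0, -25, 0], [1, 0, 0, -15, 0], [1, 0, 0, -10, 0], [1, 0, 0, -6, 0], [1, 0, 0, -4, 0], [1, 0, 0, -2, 0], [1, 0, 0, 0, 0]]
  ]
}}

```text
clock: 10.02
position: [432.0, -338.1, 24.1]
ee_rot: [0.995, 0.1, 0.0, 0.0]
contact_force: [-0.0, -0.1, -0.5]
gripper_width: 43.7
grasp_force: 61.1
```

Emit:
{"fn": "drive_tool", "kwargs": {
  "plan": [
    [[1, 0, 0, -3, 0], [1, 0, 0, -2, 0], [1, 0, 0, -1.5, 0], [1, 0, 0, 0, 0]]
  ]
}}

```text
clock: 10.35
position: [431.8, -338.4, 17.7]
ee_rot: [0.995, 0.099, 0.0, 0.0]
contact_force: [-0.8, 0.3, 1.3]
gripper_width: 44.0
grasp_force: 61.3
```

Emit:
{"fn": "drive_tool", "kwargs": {
  "plan": [
    [[0.2, 0, 0, 0, 0], [-0.1, 0, 0, 0, 0], [-0.5, 0, 0, 0, 0], [-0.5, 0, 0, 0, 0], [-0.5, 0, 0, 10, 0], [-0.5, 0, 0, 30, 0], [-0.5, 0, 0, 40, 0], [-0.5, 0, 10, 30, 0], [-0.5, 1, 30, 0, -5], [-0.5, 1, 41, 0, 0], [-0.5, 1, 41, 0, 0], [-0.5, 2, 41, 0, 0], [-0.5, 2, 41, 0, 0], [-0.5, 2, 41, 0, 0], [-0.5, 2, 41, 0, 0], [-0.5, 2, 41, 0, 0], [-0.5, 2, 41, 0, 0], [-0.5, 0, 41, 0, 0], [-0.5, 0, 30, 0, 0], [-0.5, 0, 4, 0, 0]]
  ]
}}

```text
clock: 12.02
position: [447.5, 109.1, 128.5]
ee_rot: [0.998, 0.059, 0.002, -0.001]
contact_force: [0.1, -0.7, 0.2]
gripper_width: 64.2
grasp_force: 0.0
```

```bash
python3 - <<'E'
from h import *
p,d=get_image("top"); W=world("top",d); segs(p,np.where((W[...,0]>380)&(W[...,0]<650)&(W[...,1]<-200)&(W[...,1]>-420),d,0),W,26,120,40)
p,d,W,s=wristW(); print(s['position'],s['ee_rot']); cv2.imwrite("pics/w4.png",p[:,:,::-1])
segs(p,np.where(abs(W[...,1]-105)<60,d,0),W,8,40)
segs(p,np.where(abs(W[...,1]-105)<60,d,0),W,17,40)
E
```

```text
[468 216  28  21 451] z [79.6 83.1] c [ 525.8 -315.3] [40.9 40.5] 45.4 [107.  99. 142.]
[473 246  30  47 981] z [34.4 36.9] c [ 431.4 -338.3] [99.9 47.4] 11.4 [169. 153. 153.]
[447.08775714 107.76409897 128.20147898] [ 9.98304497e-01  5.81981702e-02  9.47155123e-04 -4.54462610e-04]
[ 314    0  100   74 6122] z [19.9 20.8] c [567.3  98.5] [39.4 50.2] 16.3 [254. 254. 254.]
[ 305  172   38  117 3550] z [21.2 23.5] c [447.4 107.1] [75.9 23.6] 6.1 [149. 145. 142.]
[315 368  78  13 740] z [ 9.6 10.5] c [341.8  72.6] [ 9.5 55.8] 5.5 [32. 31. 31.]
[ 315    0   99   73 5963] z [19.9 20.8] c [566.2  98.1] [37.  50.1] 16.4 [254. 254. 254.]
[ 306  173   36  116 3162] z [21.7 23.6] c [447.4 107.1] [75.7 22. ] 6.1 [150. 146. 143.]
```

View pics/w4.png

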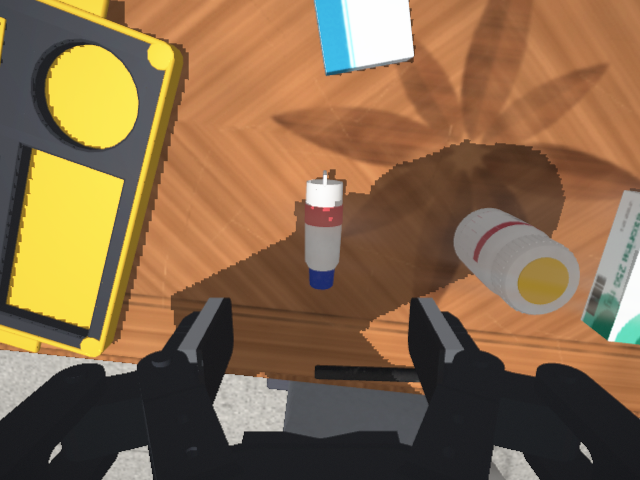

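Emit:
{"fn": "drive_tool", "kwargs": {
  "plan": [
    [[-0.3, 0.3, -1.2, -30, 0], [-0.3, 0, 0, -38, 0], [-0.3, 0, 0, -28, 0], [-0.3, 0, 0, -15, 0], [-0.3, 0, 0, -7, 0], [-0.3, 0, 0, -2, 0], [-0.3, 0, 0, 0, 0]]
  ]
}}

```text
clock: 12.7
position: [447.2, 103.0, 7.6]
ee_rot: [0.998, 0.055, 0.0, 0.0]
contact_force: [-0.4, -0.6, -0.5]
gripper_width: 55.5
grasp_force: 0.0
```

Emit:
{"fn": "drive_tool", "kwargs": {
  "plan": [
    [[-0.3, 0, 3, 0, 0], [0.1, 0, 0, 0, 0], [0.3, 0, 0, 0, 0], [1, 0, 0, 0, 0], [1, 0, 0, 0, 0], [1, 0, 0, 0, 0], [1, 0, 0, 0, 0], [1, 0, 0, 5, 0], [1, 0, 0, 20, 0], [1, 0, 0, 35, 0], [1, 0, 0, 35, 0], [1, 0, 0, 20, 0], [1, 0, 0, 0, 0]]
  ]
}}

```text
clock: 13.78
position: [449.7, 108.1, 127.5]
ee_rot: [0.998, 0.056, 0.005, -0.002]
contact_force: [0.6, -0.0, -0.9]
gripper_width: 22.2
grasp_force: 58.9
```

Emit:
{"fn": "drive_tool", "kwargs": {
  "plan": [
    [[1, -3, -20, 0, 5], [1, -3, -38, 0, 0], [1, -3, -38, 0, 0], [1, -3, -38, 0, 0], [1, -3, -38, 0, 0], [1, -3, -38, 0, 0], [1, -3, -38, 0, 0], [1, -3, -38, 0, 0], [1, -3, -38, 0, 0], [1, -3, -38, 0, 0], [1, -1.5, -19, 0, 0], [1, 0, 0, 0, 0], [1, 0, 0, -20, 0], [1, 0, 0, -10, 0], [1, 0, 0, 0, 0], [1, 0, 0, 0, 0]]
  ]
}}

```text
clock: 15.12
position: [414.8, -273.8, 91.8]
ee_rot: [0.995, 0.1, -0.001, -0.0]
contact_force: [0.4, 0.2, 0.1]
gripper_width: 22.1
grasp_force: 58.9
```

```bash
python3 - <<'E'
from h import *
p,d,W,s=wristW(); print(s['position'],s['ee_rot']); cv2.imwrite("pics/w5.png",p[:,:,::-1])
segs(p,np.where(abs(W[...,1]+273)<11,d,0),W,88,130)
E
```

```text
[ 414.80977237 -273.84774899   91.77183607] [ 9.95024959e-01  9.96202908e-02 -9.90368601e-04 -3.84378821e-04]
[  276   212    93   204 10200] z [105.4 107.8] c [ 414.1 -273. ] [22.  75.8] 90.0 [129. 127. 127.]
```

View pics/w5.png

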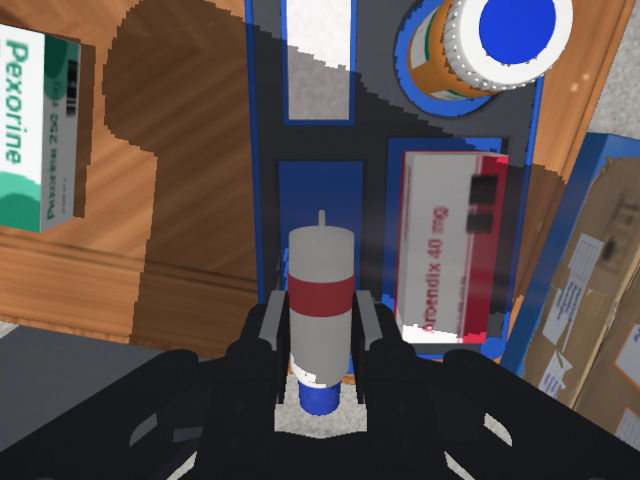

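Emit:
{"fn": "drive_tool", "kwargs": {
  "plan": [
    [[1, 4, 0, -15, 0], [1, 0, 0, -25, 0], [1, 0, 0, -15, 0], [1, 0, 0, -9, 0], [1, 0, 0, -5, 0], [1, 0, 0, -3, 0], [1, 0, 0, 0, 0], [1, 0, 0, 0, 0]]
  ]
}}

```text
clock: 15.83
position: [420.1, -274.6, 21.1]
ee_rot: [0.995, 0.099, 0.001, 0.0]
contact_force: [-0.1, -0.9, -1.0]
gripper_width: 22.0
grasp_force: 58.9
```

Emit:
{"fn": "drive_tool", "kwargs": {
  "plan": [
    [[1, -1.5, 1.5, -3, 0], [1, 0, 0, -2, 0], [1, 0, 0, -1, 0], [1, 0, 0, -1, 0], [1, 0, 0, 0, 0], [1, 0, 0, 0, 0]]
  ]
}}

```text
clock: 16.33
position: [417.9, -273.0, 13.5]
ee_rot: [0.995, 0.099, 0.0, 0.0]
contact_force: [-1.4, 0.9, 2.9]
gripper_width: 21.9
grasp_force: 59.2
```

Emit:
{"fn": "drive_tool", "kwargs": {
  "plan": [
    [[0.5, 0, 0, 0, 0], [0.3, 0, 0, 0, 0], [0.15, 0, 0, 0, 0], [0.15, 0, 0, 0, 0], [0.15, 0, 0, 5, 0], [0.15, 0, 0, 15, 0], [0.15, 0, 0, 35, 0], [-1, 0, 0, 35, 0], [-1, 0, 10, 25, 0], [-1, 5, 30, 0, 0], [-1, 5, 38, 0, 0], [-1, 5, 38, 0, 0], [-1, 5, 38, 0, 0], [-1, 5, 38, 0, 0], [-1, 5, 38, 0, 0], [-1, 4, 27, 0, 0], [-1, 0, 10, 0, 0], [-1, 0, 0, 0, 0]]
  ]
}}

```text
clock: 17.83
position: [451.9, -4.1, 128.5]
ee_rot: [0.995, 0.101, 0.0, -0.0]
contact_force: [0.3, 0.1, -0.9]
gripper_width: 85.3
grasp_force: 0.0
```

```bash
python3 - <<'E'
from h import *
p,d=get_image("top"); W=world("top",d); segs(p,np.where((W[...,0]>380)&(W[...,0]<650)&(W[...,1]<-200)&(W[...,1]>-420),d,0),W,22,120,30)
p,d,W,s=wristW(); print(s['position'],s['ee_rot'])
segs(p,np.where(abs(W[...,1])<60,d,0),W,60,100)
E
```

```text
[468 216  28  21 461] z [79.6 83.5] c [ 526.  -315.3] [41.5 40.8] 36.8 [103.  95. 139.]
[472 246  31  47 999] z [34.3 37. ] c [ 431.1 -338. ] [100.3  46.6] 11.1 [165. 148. 149.]
[451 258  13  34 255] z [26.3 29.6] c [ 418.3 -272.4] [75.  21.7] 10.6 [147. 141. 138.]
[451.57035195  -5.27427227 128.30123952] [ 9.94951061e-01  1.00360851e-01 -2.93418384e-04 -2.59162442e-05]
[ 277  217   81   82 5028] z [76.9 78. ] c [452.   -2.2] [40.  40.3] 53.1 [161. 147. 143.]
```

Emit:
{"fn": "drive_tool", "kwargs": {
  "plan": [
    [[-1, 0.3, 1.5, -25, 0], [-1, 0, 0, -35, 0], [-1, 0, 0, -25, 0], [-1, 0, 0, -14, 0], [-1, 0, 0, -6, 0], [-1, 0, 0, 0, 0], [-0.3, 0, 0, 0, 0], [0, 0, 0, 0, 0], [1, 0, 0, 0, 0], [1, 0, 0, 0, 0], [1, 0, 0, 0, 0], [1, 0, 0, 0, 0], [1, 0, 0, 5, 0], [1, 0, 0, 20, 0], [1, 0, 0, 35, 0], [1, 0, 0, 30, 0], [1, 0, 0, 0, 0]]
  ]
}}

```text
clock: 19.35
position: [456.0, -3.4, 119.1]
ee_rot: [0.995, 0.1, 0.006, -0.001]
contact_force: [0.9, 0.7, -1.2]
gripper_width: 42.3
grasp_force: 60.8
```

Emit:
{"fn": "drive_tool", "kwargs": {
  "plan": [
    [[1, 4, 18, 0, 0], [1, 8, 36, 0, 0], [1, 8, 36, 0, 0], [1, 8, 36, 0, 0], [1, 8, 36, 0, 0], [1, 8, 36, 0, 0], [1, 8, 36, 0, 0], [1, 5, 18, -8, 0], [1, 0, 4, -8, 0], [1, 0, 0, 0, 0], [1, 0, 0, 0, 0]]
  ]
}}

```text
clock: 20.27
position: [508.0, 250.5, 96.3]
ee_rot: [0.995, 0.099, -0.001, 0.001]
contact_force: [0.3, 0.3, -1.1]
gripper_width: 42.0
grasp_force: 61.0
```

```bash
python3 - <<'E'
from h import *
p,d,W,s=wristW(); print(s['position'],s['ee_rot']); cv2.imwrite("pics/w6.png",p[:,:,::-1])
x,y,z=np.moveaxis(W,-1,0)
hsv=cv2.cvtColor(p,cv2.COLOR_RGB2HSV); m=(hsv[...,0]>20)&(hsv[...,0]<35)&(hsv[...,1]>150)&(d>0)
segs(p,np.where(m,d,0),W,1,10,200)
segs(p,np.where(m,d,0),W,140,180,100)
E
```

```text
[508.00824403 250.51591982  96.27591077] [ 9.95064975e-01  9.92116383e-02 -1.43030127e-03  8.37295517e-04]
[ 266  186  102   77 4289] z [5.2 6.1] c [517.9 256.1] [44.3 59.2] 13.8 [248. 218.  76.]
[ 101  257  112  112 1117] z [5.3 6.2] c [431.9 341.9] [45.8 84.4] 76.7 [181. 142.  45.]
[227 278  40  29 438] z [5.2 6.1] c [464.3 288.2] [18.4 21.4] 76.5 [184.5 145.5  47. ]
[ 273  364   97   75 5739] z [149.2 149.9] c [509.1 251.4] [24.7 22.2] 89.2 [146. 118.  32.]
```

View pics/w6.png

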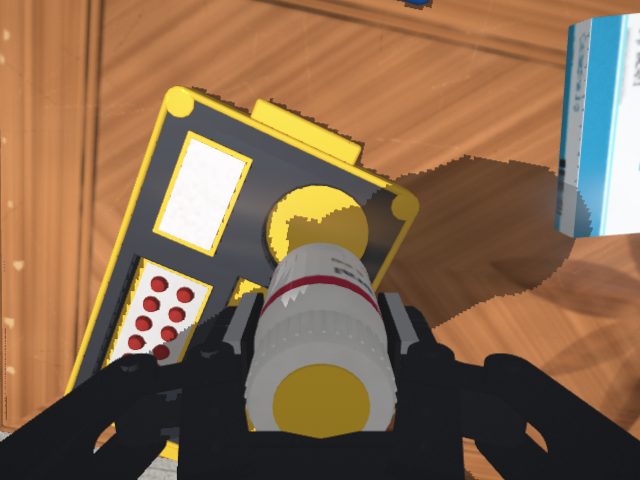

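Emit:
{"fn": "drive_tool", "kwargs": {
  "plan": [
    [[1, 2.5, 2, -20, 0], [1, 0, 0, -20, 0], [1, 0, 0, -12, 0], [1, 0, 0, -6, 0], [1, 0, 0, -4, 0], [1, 0, 0, -2, 0], [1, 0, 0, 0, 0], [1, 0, 0, 0, 0]]
  ]
}}

```text
clock: 20.98
position: [512.2, 253.7, 34.2]
ee_rot: [0.995, 0.099, 0.001, -0.0]
contact_force: [-0.1, -1.3, -0.2]
gripper_width: 41.6
grasp_force: 61.0
```

Emit:
{"fn": "drive_tool", "kwargs": {
  "plan": [
    [[1, 0, 0, -3, 0], [1, 0, 0, -1.5, 0], [1, 0, 0, -0.5, 0], [1, 0, 0, 0, 0]]
  ]
}}

```text
clock: 21.32
position: [512.0, 253.9, 29.6]
ee_rot: [0.995, 0.1, 0.001, -0.0]
contact_force: [-2.3, -1.2, 6.1]
gripper_width: 42.0
grasp_force: 61.6
```

Emit:
{"fn": "drive_tool", "kwargs": {
  "plan": [
    [[0.2, 0, 0, 0, 0], [-0.2, 0, 0, 0, 0], [-0.6, 0, 0, 0, 0], [-0.6, 0, 0, 10, 0], [-0.6, 0, 0, 30, 0], [-0.6, 0, 0, 40, 0], [-0.6, 0, -8, 20, 0], [-0.6, -5, -30, 0, -6], [-0.6, -7, -38, 0, -6], [-0.6, -7, -38, 0, 0], [-0.6, -7, -38, 0, 0], [-0.6, -7, -38, 0, 0], [-0.6, -7, -38, 0, 0], [-0.6, -7, -38, 0, 0], [-0.6, -7, -38, 0, 0], [-0.6, -7, -38, 0, 0], [-0.6, -4, -19, 0, 0], [-0.6, 0, 0, 0, 0], [-0.6, 0, 0, 0, 0]]
  ]
}}

```text
clock: 22.9
position: [446.6, -108.4, 128.9]
ee_rot: [1.0, -0.006, 0.0, -0.0]
contact_force: [0.4, -0.6, 0.9]
gripper_width: 68.2
grasp_force: 0.0
```

```bash
python3 - <<'E'
from h import *
p,d=get_image("top"); W=world("top",d); segs(p,np.where((W[...,0]>380)&(W[...,0]<650)&(W[...,1]>200)&(W[...,1]<420),d,0),W,26,120,30)
p,d,W,s=wristW(); print(s['position'],s['ee_rot'])
segs(p,np.where(abs(W[...,1]+108)<60,d,0),W,22,100)
E
```

```text
[206 218  25  22 406] z [80.2 83.6] c [510.7 252.1] [41.4 40.9] 47.5 [162. 151.  87.]
[ 446.91371369 -107.59490142  128.80632631] [ 9.99983755e-01 -5.67633521e-03  5.17186215e-04 -4.72363127e-05]
[  283   157    79   152 11268] z [29.9 30.7] c [ 447.4 -107.4] [45.2 94.9] 89.3 [181. 184. 182.]
```

Bottle top reads 83 mm, so it is standing in the well. Now the green carton.

Emit:
{"fn": "drive_tool", "kwargs": {
  "plan": [
    [[-0.6, 0.5, 0, -30, 0], [-0.6, 0, 0, -38, 0], [-0.6, 0, 0, -28, 0], [-0.6, 0, 0, -14, 0], [-0.6, 0, 0, -7, 0], [-0.6, 0, 0, 0, 0], [-0.6, 0, 0, 0, 0]]
  ]
}}

```text
clock: 23.58
position: [448.1, -106.7, 11.7]
ee_rot: [1.0, -0.004, 0.0, 0.0]
contact_force: [0.5, 0.5, -0.1]
gripper_width: 68.5
grasp_force: 0.0
```

Emit:
{"fn": "drive_tool", "kwargs": {
  "plan": [
    [[-0.2, 0, 0, 0, 0], [0, 0, 0, 0, 0], [1, 0, 0, 0, 0], [1, 0, 0, 0, 0], [1, 0, 0, 0, 0], [1, 0, 0, 5, 0], [1, 0, 0, 20, 0], [1, 0, 0, 35, 0], [1, 0, 0, 30, 0], [1, -2, 20, 0, 0], [1, -3, 38, 0, -6.5], [1, -3, 38, 0, -6.5], [1, -3, 38, 0, 0], [1, -3, 38, 0, 0], [1, -3, 38, 0, 0], [1, -3, 38, 0, 0], [1, -3, 38, 0, 0], [1, -3, 38, 0, 0], [1, -3, 38, 0, 0], [1, -3, 15, 0, 0]]
  ]
}}

```text
clock: 25.25
position: [416.6, 266.6, 102.3]
ee_rot: [0.994, -0.105, 0.001, -0.002]
contact_force: [1.5, -0.3, 0.3]
gripper_width: 43.6
grasp_force: 61.2
```

Emit:
{"fn": "drive_tool", "kwargs": {
  "plan": [
    [[1, 0, 5, 0, 0], [1, 0, 0, -5, 0], [1, 0, 0, 0, 0]]
  ]
}}

```text
clock: 25.5
position: [415.3, 265.8, 95.5]
ee_rot: [0.994, -0.108, -0.001, 0.001]
contact_force: [-0.5, 0.4, -0.6]
gripper_width: 43.5
grasp_force: 61.2
```

```bash
python3 - <<'E'
from h import *
p,d,W,s=wristW(); print(s['position'],s['ee_rot']); cv2.imwrite("pics/w7.png",p[:,:,::-1])
x,y,z=np.moveaxis(W,-1,0); c=s['position']
e=(z>100)&(z<140)&(d>0)&(x>c[0]+25); P=W[e]; r=cv2.minAreaRect(P[:,:2].astype(np.float32)); print(r,np.percentile(P[:,2],50))
E
```

```text
[415.26819001 265.82942786  95.48329943] [ 9.94200811e-01 -1.07533028e-01 -8.49337929e-04  8.21089538e-04]
((448.2987060546875, 259.4945983886719), (45.13318634033203, 25.807748794555664), 77.67082977294922) 112.2585238486663
```

View pics/w7.png

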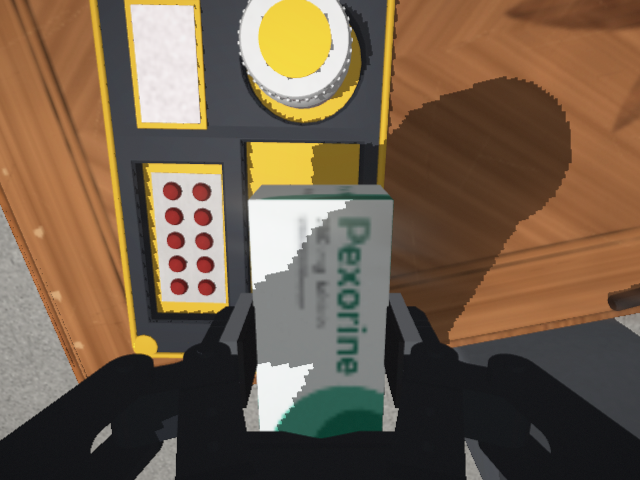

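Emit:
{"fn": "drive_tool", "kwargs": {
  "plan": [
    [[1, 2.5, 9, 0, -1], [1, 0, 0, -20, 0], [1, 0, 0, -25, 0], [1, 0, 0, -12, 0], [1, 0, 0, -7, 0], [1, 0, 0, -4, 0], [1, 0, 0, -2, 0], [1, 0, 0, 0, 0], [1, 0, 0, 0, 0]]
  ]
}}

```text
clock: 26.3
position: [419.0, 276.3, 27.1]
ee_rot: [0.993, -0.116, 0.0, -0.001]
contact_force: [1.1, 0.4, 0.0]
gripper_width: 43.7
grasp_force: 61.2
```

Emit:
{"fn": "drive_tool", "kwargs": {
  "plan": [
    [[1, -1, -0.5, -4, 0], [1, 0, 0, -3, 0], [1, 0, 0, -1.5, 0], [1, 0, 0, -1, 0], [1, 0, 0, 0, 0], [1, 0, 0, 0, 0]]
  ]
}}

```text
clock: 26.8
position: [417.4, 275.5, 17.9]
ee_rot: [0.993, -0.116, -0.0, 0.0]
contact_force: [-3.6, -0.6, 9.6]
gripper_width: 43.6
grasp_force: 62.3
```

Emit:
{"fn": "drive_tool", "kwargs": {
  "plan": [
    [[0.2, 0, 0, 0, 0], [-0.1, 0, 0, 0, 0], [-0.4, 0, 0, 0, 0], [-0.4, 0, 0, 0, 0], [-0.4, 0, 0, 10, 0], [-0.4, 0, 0, 30, 0], [-0.4, 0, 0, 40, 0], [-0.4, 0, 0, 40, 0], [-0.4, 0, -30, 20, 0], [-0.4, 0, -40, 0, 0], [-0.4, 0, -40, 0, 0], [-0.4, 0, -40, 0, 0], [-0.4, 0, -40, 0, 0], [-0.4, 0, -40, 0, 0], [-0.4, 0, 0, 0, 0]]
  ]
}}

```text
clock: 28.05
position: [415.6, 40.5, 156.3]
ee_rot: [0.993, -0.119, -0.001, 0.001]
contact_force: [-0.2, 0.6, -0.5]
gripper_width: 59.8
grasp_force: 0.0
```

```bash
python3 - <<'E'
from h import *
for n in("top","scene"):
    p,d=get_image(n); cv2.imwrite(f"pics/{n}9.png",p[:,:,::-1]); W=world(n,d); print(n); x,y=W[...,0],W[...,1]
    roi=(x>380)&(x<670)&(abs(y)>190)&(abs(y)<420)
    segs(p,np.where(roi,d,0),W,22.5,120,30)
    segs(p,np.where((x>530)&(x<668)&(abs(y-105)<60),d,0),W,13,30,100)
E
```

```text
top
[467 216  29  21 459] z [79.7 83.1] c [ 524.9 -315.3] [41.9 40.5] 77.6 [106.  97. 141.]
[206 218  26  22 407] z [80.4 83.7] c [510.6 251.9] [40.9 40.9] 48.7 [167. 157.  91.]
[473 246  30  47 997] z [34.3 36.7] c [ 431.3 -338. ] [100.2  46.4] 11.1 [166. 150. 151.]
[194 249  32  40 838] z [34.5 37. ] c [419.  274.7] [45.9 88.9] 76.6 [172. 178. 173.]
[451 258  12  34 248] z [26.3 29.4] c [ 418.2 -271.7] [74.2 21.9] 6.9 [148.5 143.  140. ]
[ 272  165   34   53 1078] z [19.5 21.9] c [601.  107.7] [110.8  50. ] 16.5 [156. 167. 170.]
scene
[213 179  24  36 683] z [62.4 83.5] c [510.  250.9] [42.5 41.2] 24.4 [158. 158. 153.]
[159 208  53  34 874] z [35.2 37.3] c [420.3 274.7] [51.7 90.6] 77.6 [249. 253. 252.]
[ 475  306   34   43 1033] z [67.7 83.6] c [ 524.7 -317.8] [41.6 41.2] 63.3 [155. 139. 155.]
[423 349  23  40 466] z [27.  29.6] c [ 418.2 -273.3] [73.8 21.9] 10.5 [244. 239. 237.]
[ 455  351   44   67 1795] z [35.4 37.2] c [ 432.5 -338.4] [103.   45.1] 11.4 [254. 244. 247.]
[294 193  36  42 811] z [20.4 22.5] c [603.6 102.9] [114.4  50.3] 21.9 [252. 254. 255.]
```

View pics/scene9.png

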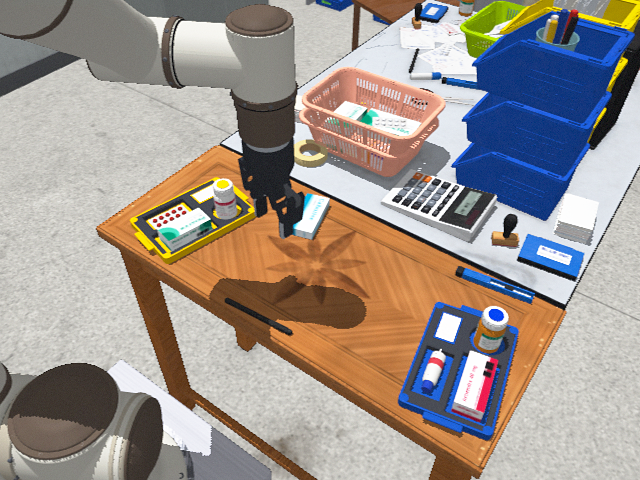

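The scene view shows the blue tray at about (465,365) with the amber bottle, red carton and tube, and the yellow tray at about (195,220) with the white bottle, green carton and its strip. Top heights match items resting on the well floors, and the teal carton and strip are untouched.

```bash
python3 -c "
from bench import *
print(job_done())"
```

```text
the job is handed in; nothing more can be done
None
```

Both kits are made up and the job is handed in at about 28 s of the 125 s allowed; the last camera check showed all five items seated in their wells, and the teal carton and blister strip were left where they were.

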